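# Hold the air filter cap at its bleed mark

### The arm

A 6-joint arm with a two-finger parallel gripper is mounted at the origin on a cart in front of the work surface, level with it; the furniture and walls round the work are solid. World frame = base frame: x ahead of the robot, y to its left, z up, the work surface at z = 0. Lengths are in m, angles in rad, forces in N, time in s.
With the tool pointing down it reaches from about 0.3 to 0.875 m from the base axis. Payload 6.4 kg.
Tool frame: the origin (TCP) lies midway between the tips of the shut fingers; the grasp point (between the pads) lies 19 mm behind it (ctrl.hold_point_z is the distance from the TCP to the grasp point, in m); z points along the fingers, y is the line along which they close (so a half turn about z gives the same grasp; the last joint's range is limited). The gripper opens to 85 mm and grips with 20 to 120 N. Pads are 22 mm wide; open, the fingers measure 114 mm over their backs; the gripper's body (76 mm by 85 mm) begins 54 mm behind the grasp point. The pads swing forward as they close: fully open they stand 13 mm farther back than shut.
Start: joints at [-1.434, 0.181, 1.607, -0, 1.354, -0.206], TCP at [0.193, -0.542, 0.231] pointing down, gripper open.
Joint ranges: [-2.99, 2.99], [-0.89, 2.07], [0.3, 2.58], [-1.14, 4.28], [0, 2.63], [-3.12, 3.12]. Speed limits (rad/s): [2.57, 2.57, 3.01, 3.14, 3.14, 3.14].

### API

Orientations are given as a unit quaternion [w, x, y, z].
In Python, from bench import ctrl gives the robot as it stands.
- The arm moves only by the tool carry_out, never from a script. Its argument "plan" is text: rows parted by semicolons, each of 6 numbers parted by spaces: the shift along the tool's x, y, z as a fraction of full scale, then the turn, a rotation vector about the tool's x, y, z as a fraction of full scale. A call has exactly 8 rows; each row shifts and turns the commanded pose from where the row before left it, along the tool's axes as they then stand; what a row does not reach is not made up. Full scale, the value 1, is 40 mm for a shift and 0.1 rad for a turn. A row lasts 1/12 s, in which the tool goes at most 41.7 mm and 7.16 degrees, less where a joint would pass 70% of its speed; a pose out of reach is approached as far as the arm can. A call with a number of a shift or a turn outside -1 to 1 is refused whole. A call with a gripper value outside its range is refused whole. "claw" is the gripper's target within -1 to 1 (shut at 1, half-way at 0, fully open at -1), set as the call begins (left out, the last holds). The fingers move at their own pace and stop on an object; the grip force is fixed at half the most. Time passes only in rows, so rows that do not move let the fingers close, or fill a call up. It gives the time, the measured TCP pose, the force, the opening and the grip force at its end, in the units of the state.
- ctrl.get_obs(): the state, without advancing time (a new reading comes with each control period).
- ctrl.camera(name): name is "side" or "top" or "wrist"; returns a dict with "pixels" (420x560x3 uint8, red, green, blue), "mtx" (3x3 intrinsics, pixels), "R" (3x3) and "t" (3): a world point X has camera coordinates R X + t. Camera axes: x right, y down, z forward; pixel columns grow to the right and rows downward; lengths in m; the calibration is good to about 2 mm. The wrist camera is an equidistant fisheye: a pixel r from the principal point sees the ray r / f radians off the axis. A picture is of the moment at which its call begins. There is no depth.
- ctrl.hand_in(): hands the job in; it is judged then, once.
The state is a dict: "time_s": time; "q": joint angles; "dq": joint speeds; "joint_efforts": joint torques, N m; "eef_pos": TCP position; "eef_rot": TCP orientation; "wrist_force": force on the tool from outside, world axes, zero at the start; "torque": the same for the moment, N m; "opening": opening from 0.0 (shut) to 1.0 (fully open); "grasp_force": force on a finger pad.
Only numpy, scipy, OpenCV 4.12 (cv2) and the standard library are available. Lean on these libraries where they do the work, as an engineer would, in place of code of your own. Each camera call takes 0.05 s, during which the arm holds its last target. There are 200 camera calls.

### The job

Fit the blue bayonet cap into the mouth of the dark steel air-filter pot: its two lugs go down through the rim's slots (white marks) until the cap sits flush. Then turn it clockwise, against its spring, half-way to the lock, so that the white pointer on the cap stands at the yellow bleed mark, never on to the click just before the red lock mark. Finish holding it there in the gripper (let go and it springs back), and leave the small things round about where they are.

Things in the scene. Friction and masses are not known exactly. Their poses are not given: they have to be found in the camera images.
- cap_grip (a point): Middle of the blue grip bar of the loose bayonet cap (66 mm tall, about 0.16 kg, standing upright on the desk on its black nose). Bar 56 mm long along the cap's x axis, 24 mm thick along y, from 30 to 66 mm above the cap's bottom, on a blue flange disc of radius 36 mm; grip it across y from above. This point is on the cap's axis, 48 mm above its bottom. z is up.
- cap_seat (a point): On the cap's axis at the underside of the flange (5 mm thick), 25 mm above the cap's bottom; meets point mouth when home. Axes as cap_grip; x lies along bar, white pointer line and lugs (same after a half turn). Below it: plug of radius 23 mm, tapering to 19 mm over the last 7 mm; steel lugs on +x and -x out to 32 mm radius, 10 mm wide, 10.5 to 18 mm below the flange.
- mouth (a point): Centre of the pot's mouth at the level of its rim top, 64 mm above the desk. Bore radius 25 mm, rim 8 mm thick, with two slots along this frame's x axis (+x and -x, white marks), 16 mm wide, out to 37 mm radius. Under the rim the lugs can turn only clockwise seen from above; home, they have 2.5 mm of height to spare there. z is up.
- pot: The round dark steel air-filter pot on its bright foot, fixed to the desk; it stands elsewhere and turned otherwise each time. Origin on the desk under its centre, axes as mouth. Outer radius 42 mm, foot 52 mm, height 64 mm; a brass hose barb on its +x side reaches out to 72 mm, 20 mm above the desk.
- bleed_mark: The two yellow bleed marks on opposite sides of the pot's rim; this frame's x axis runs through them, 0.7 rad clockwise (from above) from the slots. The cap is at the bleed position when its x axis lies along this one, either way round. Origin on the desk under the pot's centre. The red lock marks are another 0.7 rad on.
- bleed_ring (a joint): Turn of the sprung ring inside the pot that the lugs push round: rad, 0 at rest, growing clockwise, at most 1.3. The lugs meet it after about 0.1 rad of play, so it reads about 0.6 with the cap at the bleed mark. It pushes back with 0.04 N m at 0 and 0.10 N m at 0.6. Spring balls begin to drag on the lugs at about 0.8 and click past them at about 1.25 (lock).
- pill_bottle_mid (a point): Bystander: middle of a small upright orange bottle, 40 mm across, 68 mm tall.
- tape_measure_mid (a point): Bystander: middle of a yellow tape measure, 34x94x62 mm, long along its y.
- ball_bearing_mid (a point): Bystander: middle of a ball bearing lying flat, 52 mm across, 13 mm thick.
- spanner_13_mid (a point): Bystander: middle of the larger combination spanner lying flat, 30x142x7 mm, long along its y.
Not all that is in view belongs to the job. What is shaped like the part that bears cap_grip but turquoise is not meant.

How it is judged:
By the outcome, as a careful person would: the job done as asked, in the order asked, and still so for the second after the job is handed in, while the arm keeps its last pose, push and grip.
It also fails if it takes over 35 s, if anything falls off the work surface, if the arm or the gripper's body presses on something with over 40 N, if the wrist force passes 120 N, or if a joint passes its speed limit or range.

## Working session

There is one attempt and no reset: what is moved stays moved. The work goes in short steps, Python scripts to look and compute and a tool call to move; the robot and the scene stay as the last step left them, time stands still between calls to the robot, and variables do not carry over. Pictures are saved under pics/ and viewed, at most 10 in all, crops included, and the job is handed in when it is done.

Besides the shell and the picture viewer there is one more tool, called after ">>>" in YAML: its name, and indented under it one key for each argument. carry_out: Moves the arm, as the interface text tells. Shift numbers are shares of 40 mm and turn numbers shares of 0.1 rad, none past 1 either way. Its arguments: {"type":"object","properties":{"plan":{"type":"string"},"claw":{"type":"number"}},"required":["plan"]}

```bash
mkdir -p pics; cat > h.py <<'E'
import numpy as np,cv2
from bench import ctrl
def shot(name,fn):
    c=ctrl.camera(name); cv2.imwrite(f'pics/{fn}.png',cv2.cvtColor(c['pixels'],cv2.COLOR_RGB2BGR))
    np.savez(f'pics/{fn}.npz',**{k:np.array(c[k]) for k in('mtx','R','t')},pixels=c['pixels']); return c
def pt(fn,u,v,z,fish=False):
    c=np.load(f'pics/{fn}.npz'); K,R,t=c['mtx'],c['R'],c['t']
    a=(u-K[0,2])/K[0,0]; b=(v-K[1,2])/K[1,1]
    if fish:
        r=np.hypot(a,b); d=np.array([a/r*np.sin(r),b/r*np.sin(r),np.cos(r)]) if r>0 else np.array([0,0,1.])
    else: d=np.array([a,b,1])
    C=-R.T@t; d=R.T@d; return C+d*(z-C[2])/d[2]
def crop(fn,out,x0,y0,w,h,s):
    im=cv2.imread(f'pics/{fn}.png')[y0:y0+h,x0:x0+w]; cv2.imwrite(f'pics/{out}.png',cv2.resize(im,None,fx=s,fy=s,interpolation=cv2.INTER_CUBIC))
E
python3 - <<'E'
from h import *
for n in('top','side','wrist'): c=shot(n,n+'0'); print(n,-c['R'].T@c['t'],c['R'][2])
a=[cv2.imread(f'pics/{n}0.png') for n in('side','wrist')]
cv2.imwrite('pics/sw.png',cv2.resize(np.hstack(a),(800,300)))
print(ctrl.get_obs())
E
```

```text
top [0.37505002 0.09987504 0.92337135] [ 0.19003913 -0.00555886 -0.98176078]
side [0.4625922  0.82618824 0.46690855] [ 0.06464548 -0.8710833  -0.48686225]
wrist [ 0.27407495 -0.51460247  0.37305719] [-0.30883731 -0.10854373 -0.94490093]
{'time_s': 0.15, 'q': array([-1.43430110e+00,  1.81380907e-01,  1.60777882e+00, -7.72217318e-06,
        1.35381247e+00, -2.06298233e-01]), 'dq': array([ 2.50555906e-03, -2.33534136e-03, -3.24251517e-03, -2.08996847e-04,
        3.09292853e-04, -9.73190888e-05]), 'joint_efforts': array([ 6.25623452e-04, -4.45263863e+01, -3.51694143e+01, -3.05355597e-04,
        5.81173968e-03, -3.85551925e-05]), 'eef_pos': array([ 0.19322415, -0.54110685,  0.23058495]), 'eef_rot': array([-6.89483475e-04,  9.85347127e-01,  1.70559563e-01,  2.03015121e-05]), 'wrist_force': array([-0.00328289, -0.58943767, -0.15302715]), 'torque': array([0.01123072, 0.0281885 , 0.00740536]), 'grasp_force': 0.0, 'opening': 0.9966052866537136}
```

View pics/top0.png

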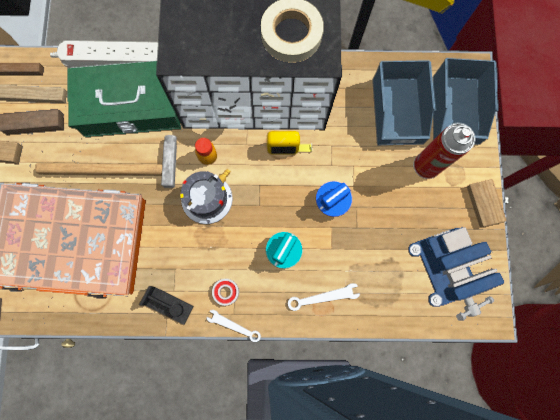

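View pics/sw.png

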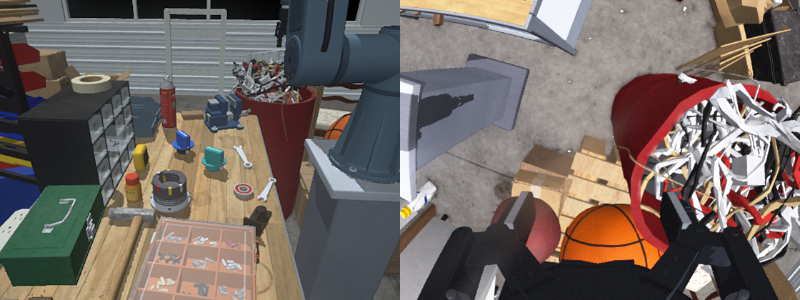

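The top view shows two cap-shaped things: a blue one at (334,199) and a turquoise one at (285,251). The blue one fits the description. The pot is at (206,197), with its barb towards (224,174). I'll confirm both in one enlarged crop.

```bash
python3 - <<'E'
from h import *
crop('top0','a',170,155,70,75,8);crop('top0','b',300,170,70,75,8)
a=cv2.imread('pics/a.png');b=cv2.imread('pics/b.png')
cv2.imwrite('pics/ab.png',cv2.resize(np.hstack([a,b]),(800,429)))
E
```

```text
(no output)
```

View pics/ab.png

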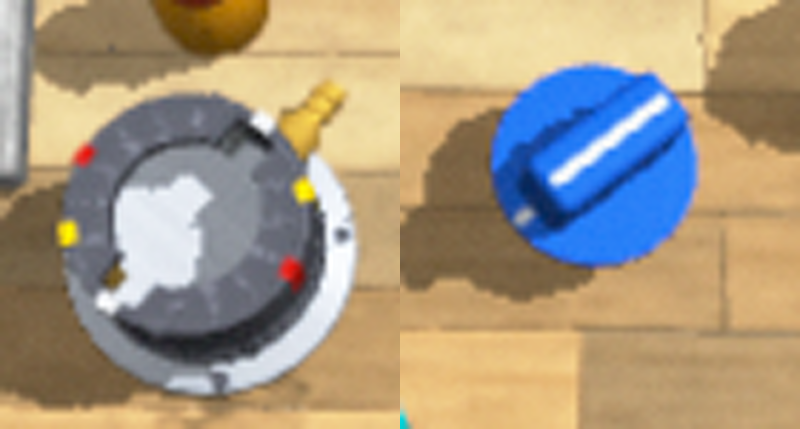

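The left half shows the pot: white slot marks at crop (262,122) and (106,300), yellow at (304,190) and (68,233), red at (84,155) and (292,270). The right half confirms the blue cap: bar line from (556,180) to (664,102), flange centre at (594,165).

```bash
python3 - <<'E'
from h import *
s=800/140
P=lambda x,y,z:pt('top0',170+x/s-.5,155+y/s-.5,z)
C=lambda x,y,z:pt('top0',300+(x-400)/s-.5,170+y/s-.5,z)
ang=lambda a,b:np.arctan2(*(b-a)[1::-1])
for n,a,b in(('white',(106,300),(262,122)),('yel',(68,233),(304,190)),('red',(84,155),(292,270))):
    p,q=P(*a,.064),P(*b,.064);print(n,(p+q)/2,np.linalg.norm(p-q),ang(p,q))
p,q=C(556,180,.066),C(664,102,.066);print('bar',(p+q)/2,np.linalg.norm(p-q),ang(p,q))
f=C(594,165,.03);print('flange',f,np.linalg.norm(C(491,165,.03)-C(697,165,.03)),'ptr',ang(C(524,215,.03),f))
print('foot',P(210,245,0))
print('turq',pt('top0',285,251,.03),'bottle',pt('top0',205,150,.068),'tape',pt('top0',284,142,.06))
c=np.load('pics/top0.npz');g=cv2.cvtColor(c['pixels'],cv2.COLOR_RGB2HSV)
E
```

```text
white [0.57869305 0.23263973 0.064     ] 0.07913284269126436 -0.6786917550567053
yel [0.57833458 0.23205952 0.064     ] 0.07968868203766728 -1.3738484331252683
red [0.57806022 0.2315944  0.064     ] 0.08074841944091012 -2.0702388935570486
bar [ 0.57543854 -0.02388841  0.066     ] 0.04545296489576947 -0.932470792690505
flange [ 0.57520679 -0.02332874  0.03      ] 0.07153398117447893 ptr -0.9380646466351562
foot [0.58123914 0.2329302  0.        ]
turq [0.46974945 0.07226847 0.03      ] bottle [0.65983227 0.22899472 0.068     ] tape [0.68066975 0.07609981 0.06      ]
```

>>> carry_out:
  plan: "0.83 -0.56 -0.15 0 0 0;0.83 -0.56 -0.15 0 0 0;0.83 -0.56 -0.15 0 0 0;0.83 -0.56 -0.15 0 0 0;0.83 -0.56 0 0 0 0;0.83 -0.56 0 0 0 0;0.83 -0.56 0 0 0 0;0.83 -0.56 0 0 0 0"
  claw: -1

```text
time_s: 0.82
eef_pos: [0.3839, -0.2817, 0.2553]
eef_rot: [0.0, 0.985, 0.17, 0.0]
wrist_force: [1.1, -0.2, 0.3]
opening: 0.999
grasp_force: 0.0
```

>>> carry_out:
  plan: "0.83 -0.56 0 0 0 0;0.83 -0.56 0 0 0 0;0.83 -0.56 0 0 0 0;0.83 -0.56 0 0 0 0;0.83 -0.56 0 0 0 0;0.83 -0.56 0 0 0 0;0.83 -0.56 0 0 0 0;0.83 -0.56 0 0 0 0"

```text
time_s: 1.48
eef_pos: [0.5738, -0.0234, 0.2551]
eef_rot: [-0.0, 0.985, 0.171, -0.0]
wrist_force: [1.3, -0.1, -0.5]
opening: 0.996
grasp_force: 0.0
```

>>> carry_out:
  plan: "0 0 0 0 0 -1;0 0 0 0 0 -1;0 0 0 0 0 -1;0 0 0 0 0 -1;0 0 0 0 0 -1;0 0 0 0 0 -1;0 0 0 0 0 -1;0 0 0 0 0 -1"

```text
time_s: 2.15
eef_pos: [0.5729, -0.0254, 0.2549]
eef_rot: [-0.0, 0.84, 0.543, -0.0]
wrist_force: [0.7, -0.1, 0.3]
opening: 1.002
grasp_force: 0.0
```

>>> carry_out:
  plan: "0 0 0 0 0 -1;0 0 0 0 0 -1;0 0 0 0 0 -1;0 0 0 0 0 -1;0 0 0 0 0 -1;0 0 0 0 0 -1;0 0 0 0 0 -1;0 0 0 0 0 -1"

```text
time_s: 2.82
eef_pos: [0.5729, -0.0254, 0.2549]
eef_rot: [-0.0, 0.562, 0.827, -0.0]
wrist_force: [0.1, 0.3, -0.6]
opening: 0.998
grasp_force: 0.0
```

```bash
cat >> h.py <<'E'
from scipy.spatial.transform import Rotation as Ro
def goal(p,yaw,quiet=False):
    "remaining shift (units of 40 mm, tool axes) and turn (units 0.1 rad) to pose, tool down"
    o=ctrl.get_obs(); w,x,y,z=o['eef_rot']; R=Ro.from_quat([x,y,z,w])
    G=Ro.from_matrix(np.array([[np.cos(yaw),np.sin(yaw),0],[np.sin(yaw),-np.cos(yaw),0],[0,0,-1]]))
    print('t',o['time_s'],'pos',o['eef_pos'].round(4),'yaw',np.arctan2(*R.as_matrix()[1::-1,0]).round(4),'F',o['wrist_force'].round(1),'T',o['torque'].round(2),'op',round(o['opening'],3),'g',round(o['grasp_force'],1),'q6',o['q'][5].round(2))
    print('shift',(R.inv().apply(np.array(p)-o['eef_pos'])/.04).round(2),'turn',((R.inv()*G).as_rotvec()/.1).round(2))
E
python3 -c "
from h import *
goal([.5753,-.0236,.036],2.207)"
```

```text
t 2.8167 pos [ 0.5729 -0.0254  0.2549] yaw 1.9477 F [ 0.1  0.3 -0.6] T [-0.03 -0.03  0.03] op 0.998 g 0.0 q6 -0.63
shift [0.02 0.08 5.47] turn [-0.01 -0.01 -2.59]
```

>>> carry_out:
  plan: "0.02 0.08 0.6 0 0 -0.9;0 0 0.8 0 0 -0.9;0 0 0.9 0 0 -0.79;0 0 0.9 0 0 0;0 0 0.9 0 0 0;0 0 0.7 0 0 0;0 0 0.4 0 0 0;0 0 0.2 0 0 0"

```text
time_s: 3.48
eef_pos: [0.5733, -0.023, 0.0357]
eef_rot: [-0.003, 0.453, 0.892, -0.001]
wrist_force: [-0.5, 0.2, -0.5]
opening: 0.999
grasp_force: 0.0
```

```bash
python3 -c "
from h import *
goal([.5753,-.0236,.036],2.207)
shot('wrist','w1')"
```

```text
t 3.4833 pos [ 0.5733 -0.023   0.0357] yaw 2.2017 F [-0.5  0.2 -0.5] T [ 0.   -0.01 -0.02] op 0.999 g 0.0 q6 -0.88
shift [-0.04  0.03 -0.01] turn [-0.04 -0.05 -0.05]
```

View pics/w1.png

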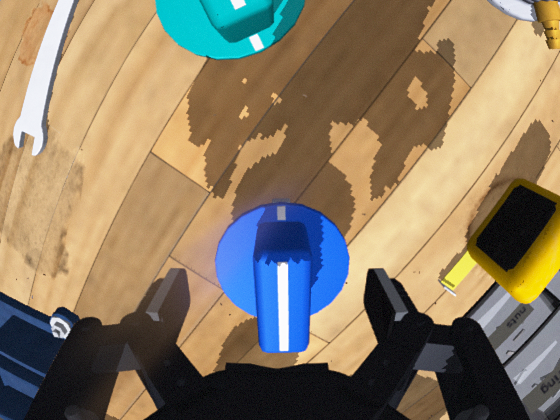

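The blue bar (280,300) stands upright between the open fingers and lines up with them. Next I correct the small remaining error and close.

>>> carry_out:
  plan: "-0.04 0.03 0 0 0 -0.05;0 0 0 0 0 0;0 0 0 0 0 0;0 0 0 0 0 0;0 0 0 0 0 0;0 0 0 0 0 0;0 0 0 0 0 0;0 0 0 0 0 0"

```text
time_s: 4.2
eef_pos: [0.5778, -0.0242, 0.0395]
eef_rot: [0.0, 0.451, 0.893, 0.0]
wrist_force: [-1.6, 1.0, 0.5]
opening: 0.996
grasp_force: 0.0
```

>>> carry_out:
  plan: "0 0 0 0 0 0;0 0 0 0 0 0;0 0 0 0 0 0;0 0 0 0 0 0;0 0 0 0 0 0;0 0 0 0 0 0;0 0 0 0 0 0;0 0 0 0 0 0"
  claw: 1

```text
time_s: 4.87
eef_pos: [0.578, -0.0242, 0.0395]
eef_rot: [0.0, 0.451, 0.893, 0.0]
wrist_force: [0.7, -0.3, 0.8]
opening: 0.269
grasp_force: 59.2
```

```bash
python3 -c "
from h import *
goal([.5784,.2322,.18],2.465)"
```

```text
t 4.8667 pos [ 0.578  -0.0242  0.0395] yaw 2.2067 F [ 0.7 -0.3  0.8] T [-0.04 -0.1  -0.02] op 0.269 g 59.2 q6 -0.88
shift [ 5.15  3.82 -3.51] turn [ 0.    0.   -2.58]
```

The grip sits a little high on the bar, so I open, lower 6 mm and grip again.

>>> carry_out:
  plan: "0 0 0 0 0 0;0 0 0 0 0 0;0 0 0 0 0 0;0 0 0 0 0 0;0.05 0 0.15 0 0 0;0 0 0 0 0 0;0 0 0 0 0 0;0 0 0 0 0 0"
  claw: -0.2

```text
time_s: 5.53
eef_pos: [0.5763, -0.0224, 0.033]
eef_rot: [-0.0, 0.451, 0.893, -0.0]
wrist_force: [-0.1, 0.6, 0.9]
opening: 0.599
grasp_force: 0.0
```

>>> carry_out:
  plan: "0 0 0 0 0 0;0 0 0 0 0 0;0 0 0 0 0 0;0 0 0 0 0 0;0 0 0 0 0 0;0 0 0 0 0 0;0 0 0 0 0 0;0 0 0 0 0 0"
  claw: 1

```text
time_s: 6.2
eef_pos: [0.5769, -0.0226, 0.0336]
eef_rot: [0.0, 0.451, 0.893, 0.0]
wrist_force: [0.4, -0.4, 3.4]
opening: 0.267
grasp_force: 58.8
```

```bash
python3 -c "
from h import *
goal([.5784,.2322,.18],2.465)"
```

```text
t 6.2 pos [ 0.5769 -0.0226  0.0336] yaw 2.2068 F [ 0.4 -0.4  3.4] T [-0.02 -0.08  0.03] op 0.267 g 58.8 q6 -0.88
shift [ 5.1   3.82 -3.66] turn [ 0.    0.01 -2.58]
```

>>> carry_out:
  plan: "0 0 -0.4 0 0 0;0 0 -0.8 0 0 0;0 0 -0.9 0 0 0;0 0 -0.9 0 0 0;0 0 -0.5 0 0 0;0.2 0.15 0 0 0 0;0.4 0.3 0 0 0 0;0.6 0.45 0 0 0 0"

```text
time_s: 6.87
eef_pos: [0.5764, 0.0367, 0.1724]
eef_rot: [-0.0, 0.452, 0.892, -0.0]
wrist_force: [0.7, 1.1, -2.1]
opening: 0.273
grasp_force: 58.7
```

>>> carry_out:
  plan: "0.7 0.52 0 0 0 0;0.7 0.52 0 0 0 0;0.7 0.52 0 0 0 0;0.7 0.52 0 0 0 0;0.6 0.46 0 0 0 0;0.3 0.23 0 0 0 0;0.2 0.15 0 0 0 0;0 0 0 0 0 0"

```text
time_s: 7.53
eef_pos: [0.5773, 0.2339, 0.1719]
eef_rot: [-0.001, 0.45, 0.893, -0.001]
wrist_force: [0.2, -0.2, -1.6]
opening: 0.271
grasp_force: 58.8
```

>>> carry_out:
  plan: "0 0 0 0 0 -0.5;0 0 0 0 0 -0.8;0 0 0 0 0 -0.8;0 0 0 0 0 -0.48;0 0 0 0 0 0;0 0 0 0 0 0;0 0 0 0 0 0;0 0 0 0 0 0"

```text
time_s: 8.2
eef_pos: [0.5783, 0.2317, 0.1732]
eef_rot: [-0.0, 0.333, 0.943, -0.0]
wrist_force: [0.3, 0.2, -1.3]
opening: 0.265
grasp_force: 58.6
```

```bash
python3 - <<'E'
from h import *
goal([.5784,.2322,.14],2.465)
shot('wrist','w2');shot('side','s2');shot('top','t2')
for n in('w2','s2','t2'): pass
a=cv2.imread('pics/w2.png');crop('s2','s2c',90,80,120,90,4.667)
b=cv2.imread('pics/s2c.png');print(b.shape)
cv2.imwrite('pics/ws2.png',np.hstack([a[120:420,100:460],cv2.resize(b,(400,300))]))
E
```

```text
t 8.2 pos [0.5783 0.2317 0.1732] yaw 2.463 F [ 0.3  0.2 -1.3] T [0.01 0.02 0.03] op 0.265 g 58.6 q6 -0.7
shift [0.01 0.01 0.83] turn [-0.   -0.   -0.02]
(420, 560, 3)
```

View pics/ws2.png

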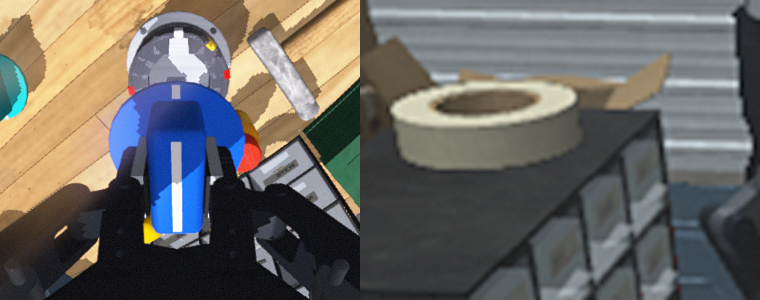

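The wrist view shows the cap held straight with the pot ahead of and below it. My side crop was misplaced, so I lower the cap to just above the rim and check its alignment in a proper side crop and the top view.

>>> carry_out:
  plan: "0 0 0.4 0 0 0;0 0 0.6 0 0 0;0 0 0.4 0 0 0;0 0 0.2 0 0 0;0 0 0 0 0 0;0 0 0 0 0 0;0 0 0 0 0 0;0 0 0 0 0 0"

```text
time_s: 9.02
eef_pos: [0.5794, 0.2326, 0.1109]
eef_rot: [0.001, 0.332, 0.943, 0.001]
wrist_force: [0.4, 0.1, -0.8]
opening: 0.268
grasp_force: 58.7
```

```bash
python3 - <<'E'
from h import *
goal([.5784,.2322,.0735],2.465)
shot('side','s3');shot('top','t3')
crop('s3','s3c',190,190,100,120,4);crop('t3','t3c',160,130,100,120,4)
cv2.imwrite('pics/st3.png',np.hstack([cv2.imread('pics/s3c.png'),cv2.imread('pics/t3c.png')]))
c=np.load('pics/s3.npz')
for z in(.064,.108,.103,.083):
    p=c['R']@np.array([.5784,.2322,z])+c['t'];p=c['mtx']@p;u=p[:2]/p[2];print(z,(u+.5-[190,190])*4)
E
```

```text
t 9.0167 pos [0.5794 0.2326 0.1109] yaw 2.4648 F [ 0.4  0.1 -0.8] T [ 0.02 -0.03  0.  ] op 0.268 g 58.7 q6 -0.7
shift [ 0.01 -0.03  0.93] turn [ 0.02  0.02 -0.  ]
0.064 [189.61767205 237.57062815]
0.108 [184.89899091 151.0194501 ]
0.103 [185.44970662 161.12080947]
0.083 [187.61490177 200.83533662]
```

View pics/st3.png

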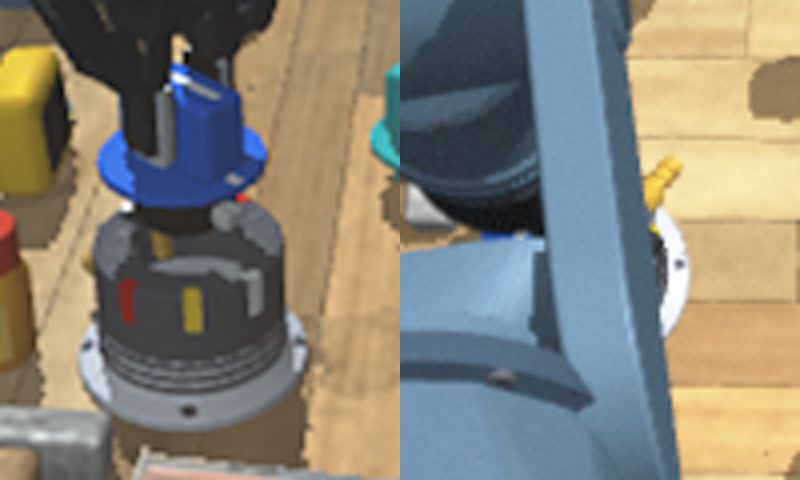

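In the side crop the rim centre is at (190,237), as predicted. The flange centre is at (183,162) against a predicted 185, which is within 1 mm, so I start lowering in stages.

>>> carry_out:
  plan: "0.01 -0.03 0.1 0 0 0;0 0 0.1 0 0 0;0 0 0.1 0 0 0;0 0 0.1 0 0 0;0 0 0.1 0 0 0;0 0 0 0 0 0;0 0 0 0 0 0;0 0 0 0 0 0"

```text
time_s: 9.78
eef_pos: [0.5773, 0.2318, 0.0892]
eef_rot: [-0.0, 0.332, 0.943, 0.0]
wrist_force: [1.2, 1.3, -2.9]
opening: 0.271
grasp_force: 58.7
```

```bash
python3 -c "
from h import *
goal([.5784,.2322,.0725],2.465)"
```

```text
t 9.7833 pos [0.5773 0.2318 0.0892] yaw 2.4648 F [ 1.2  1.3 -2.9] T [ 0.3  -0.16 -0.01] op 0.271 g 58.7 q6 -0.7
shift [-0.02  0.02  0.42] turn [ 0. -0. -0.]
```

>>> carry_out:
  plan: "-0.01 0.01 0.05 0 0 0;0 0 0.05 0 0 0;0 0 0.05 0 0 0;0 0 0.05 0 0 0;0 0 0 0 0 0;0 0 0 0 0 0;0 0 0 0 0 0;0 0 0 0 0 0"

```text
time_s: 10.45
eef_pos: [0.5777, 0.2318, 0.0812]
eef_rot: [-0.0, 0.332, 0.943, 0.0]
wrist_force: [0.3, 1.8, -2.7]
opening: 0.275
grasp_force: 58.8
```

```bash
python3 -c "
from h import *
goal([.5784,.2322,.0725],2.465)"
```

```text
t 10.45 pos [0.5777 0.2318 0.0812] yaw 2.4648 F [ 0.3  1.8 -2.7] T [ 0.32 -0.17 -0.02] op 0.275 g 58.8 q6 -0.7
shift [-0.01  0.02  0.22] turn [-0. -0. -0.]
```

>>> carry_out:
  plan: "0 0 0.05 0 0 0;0 0 0.05 0 0 0;0 0 0.05 0 0 0;0 0 0.04 0 0 0;0 0 0.03 0 0 0;0 0 0 0 0 0;0 0 0 0 0 0;0 0 0 0 0 0"

```text
time_s: 11.12
eef_pos: [0.5779, 0.2318, 0.0726]
eef_rot: [0.0, 0.332, 0.943, 0.0]
wrist_force: [0.0, 1.5, 0.9]
opening: 0.272
grasp_force: 59.1
```

```bash
python3 -c "
from h import *
goal([.5784,.2322,.0725],2.465)"
```

```text
t 11.1167 pos [0.5779 0.2318 0.0726] yaw 2.4648 F [0.  1.5 0.9] T [0.23 0.01 0.02] op 0.272 g 59.1 q6 -0.7
shift [-0.    0.02  0.  ] turn [ 0.  0. -0.]
```

>>> carry_out:
  plan: "0 0 0.02 0 0 0;0 0 0.01 0 0 0;0 0 0 0 0 0;0 0 0 0 0 0;0 0 0 0 0 0;0 0 0 0 0 0;0 0 0 0 0 0;0 0 0 0 0 0"

```text
time_s: 11.78
eef_pos: [0.5779, 0.2318, 0.0726]
eef_rot: [0.0, 0.332, 0.943, 0.0]
wrist_force: [-4.4, 0.1, 8.9]
opening: 0.277
grasp_force: 60.2
```

```bash
python3 - <<'E'
from h import *
goal([.5784,.2322,.0725],1.765)
shot('side','s4');shot('wrist','w4')
crop('s4','s4c',190,190,100,100,4)
cv2.imwrite('pics/st4.png',np.hstack([cv2.imread('pics/s4c.png'),cv2.resize(cv2.imread('pics/w4.png')[120:420,130:430],(400,400))]))
E
```

```text
t 11.7833 pos [0.5779 0.2318 0.0726] yaw 2.465 F [-4.4  0.1  8.9] T [ 0.05  0.62 -0.01] op 0.277 g 60.2 q6 -0.7
shift [-0.    0.02  0.  ] turn [0. 0. 7.]
```

View pics/st4.png

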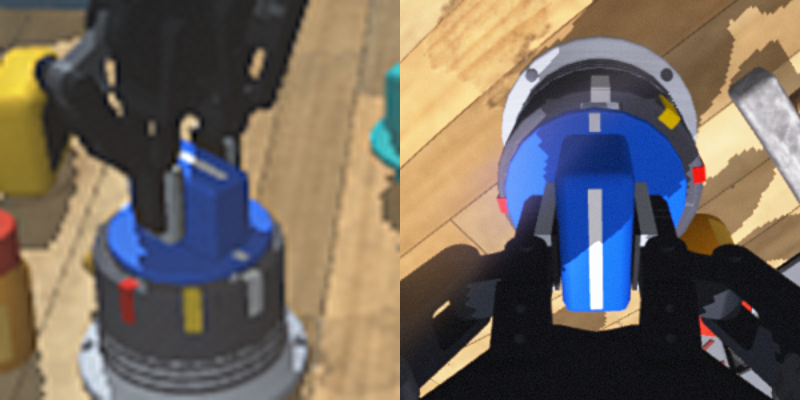

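The cap is seated flush: the flange lies on the rim and the pointer (595,122) is at the white slot mark (600,90). Yellow lies clockwise at (668,112). Now I turn it.

>>> carry_out:
  plan: "0 0 -0.01 0 0 0.2;0 0 0 0 0 0.4;0 0 0 0 0 0.5;0 0 0 0 0 0.5;0 0 0 0 0 0.5;0 0 0 0 0 0.5;0 0 0 0 0 0.4;0 0 0 0 0 0"

```text
time_s: 12.55
eef_pos: [0.5789, 0.2317, 0.0726]
eef_rot: [0.001, 0.47, 0.883, 0.001]
wrist_force: [2.6, -0.2, 4.4]
opening: 0.271
grasp_force: 59.6
```

```bash
python3 -c "
from h import *
goal([.5784,.2322,.0725],1.765)"
```

```text
t 12.55 pos [0.5789 0.2317 0.0726] yaw 2.1632 F [ 2.6 -0.2  4.4] T [ 0.12 -0.18 -0.03] op 0.271 g 59.6 q6 -0.4
shift [ 0.02 -0.    0.  ] turn [0.02 0.01 3.98]
```

>>> carry_out:
  plan: "0 0 0 0 0 0.4;0 0 0 0 0 0.5;0 0 0 0 0 0.5;0 0 0 0 0 0.5;0 0 0 0 0 0.5;0 0 0 0 0 0.5;0 0 0 0 0 0.4;0 0 0 0 0 0.2"

```text
time_s: 13.22
eef_pos: [0.5792, 0.2317, 0.0726]
eef_rot: [0.001, 0.616, 0.788, 0.001]
wrist_force: [3.6, 0.2, 4.3]
opening: 0.269
grasp_force: 59.8
```

>>> carry_out:
  plan: "0 0 0 0 0 0.3;0 0 0 0 0 0.1;0 0 0 0 0 0;0 0 0 0 0 0;0 0 0 0 0 0;0 0 0 0 0 0;0 0 0 0 0 0;0 0 0 0 0 0"

```text
time_s: 13.88
eef_pos: [0.5791, 0.2317, 0.0726]
eef_rot: [0.001, 0.631, 0.776, 0.001]
wrist_force: [4.4, 0.6, 5.1]
opening: 0.272
grasp_force: 59.9
```

```bash
python3 - <<'E'
from h import *
goal([.5784,.2322,.0725],1.765)
shot('side','s5');shot('wrist','w5')
crop('s5','s5c',190,190,100,100,4)
cv2.imwrite('pics/st5.png',np.hstack([cv2.imread('pics/s5c.png'),cv2.resize(cv2.imread('pics/w5.png')[140:340,180:380],(400,400),interpolation=cv2.INTER_CUBIC)]))
E
```

```text
t 13.8833 pos [0.5791 0.2317 0.0726] yaw 1.7761 F [4.4 0.6 5.1] T [ 0.04 -0.53  0.12] op 0.272 g 59.9 q6 -0.01
shift [ 0.02 -0.02  0.  ] turn [0.03 0.   0.11]
```

View pics/st5.png

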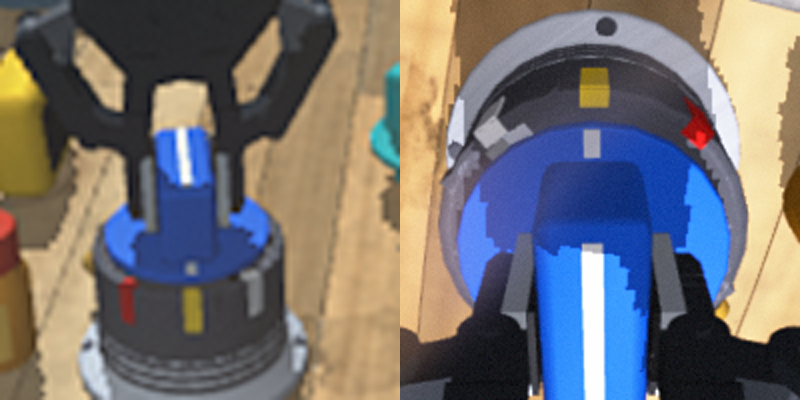

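The pointer (593,143) stands at the yellow mark (595,88), and the side view agrees: pointer (191,268), mark (192,290). The torque of +0.12 N m shows the spring is engaged. I make a last 0.01 rad trim, then check and hand in.

>>> carry_out:
  plan: "0 0 0 0 0 0.09;0 0 0 0 0 0;0 0 0 0 0 0;0 0 0 0 0 0;0 0 0 0 0 0;0 0 0 0 0 0;0 0 0 0 0 0;0 0 0 0 0 0"

```text
time_s: 14.65
eef_pos: [0.5791, 0.2317, 0.0726]
eef_rot: [0.001, 0.634, 0.773, 0.001]
wrist_force: [4.2, -0.3, 5.2]
opening: 0.27
grasp_force: 60.0
```

```bash
python3 -c "
from h import *
goal([.5784,.2322,.0725],1.767)
print(ctrl.hand_in())"
```

```text
t 14.65 pos [0.5791 0.2317 0.0726] yaw 1.7671 F [ 4.2 -0.3  5.2] T [-0.01 -0.59  0.19] op 0.27 g 60.0 q6 -0.01
shift [ 0.02 -0.02  0.  ] turn [0.03 0.   0.  ]
the job is handed in; nothing more can be done
None
```

I handed the job in at 14.65 s: the blue cap is flush in the pot, turned clockwise so its pointer stands at the yellow bleed mark short of the click, and still held in the gripper; I saw none of the small things moved.

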